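# Unpack the colour blocks into the drying rack

### The arm

A 6-joint arm with a two-finger parallel gripper is mounted at the origin on the work surface. World frame = base frame: x ahead of the robot, y to its left, z up, the work surface at z = 0. Lengths are in mm, angles in rad, forces in N, time in s.
With the tool pointing down it reaches from about 400 to 825 mm from the base axis. Payload 7 kg.
Tool frame: the origin (TCP) lies midway between the tips of the shut fingers; the grasp point (between the pads) lies ctrl.tcp_to_grasp behind it (ctrl.tcp_to_grasp is the distance from the TCP to the grasp point, in mm); z points along the fingers, y is the line along which they close (so a half turn about z gives the same grasp; the last joint's range is limited). The gripper opens to 85 mm and grips with 20 to 120 N. Pads are 22 mm wide; open, the fingers measure 114 mm over their backs; the gripper's body (76 mm by 85 mm) begins 54 mm behind the grasp point. The pads swing forward as they close: fully open they stand 13 mm farther back than shut.
Start: joints at [-0.937, 0.359, 0.012, 0, -1.224, -0.288], TCP at [228.764, -635.029, 231.302] pointing down, gripper open.
Joint ranges: [-3.07, 3.07], [-1.43, 2.12], [-1.02, 1.25], [-3.03, 1.67], [-3.05, -0], [-3.03, 3.03]. Speed limits (rad/s): [2.39, 2.39, 3.01, 3.14, 3.14, 3.14].

### API

Orientations are given as a 3x3 rotation matrix whose columns are the frame's x, y, z axes.
In Python, from cell import ctrl gives the robot as it stands. The module is installed in compiled form; this text tells all that it offers.
- The arm moves only by the tool play_rows, never from a script. Its argument "increments" is a list of rows, each an object with "xyz": the shift along the tool's x, y, z in mm, a list of three; "roll": the turn about the tool's z in degrees; "claw": the opening in per cent of the stroke, from 0 (shut) to 100 (fully open). A call has 1 to 10 rows; each row is the pose to reach, as a shift and turn from the pose commanded when the call began, along the tool's axes at that moment; what a row does not reach only later rows make up. A row lasts 1/8 s, in which the tool goes at most 62.5 mm and 10.7 degrees, less where a joint would pass 70% of its speed; a pose out of reach is approached as far as the arm can. A call with a gripper value outside its range is refused whole. The fingers move at their own pace and stop on an object; "force" is the grip in N (left out, the last holds). Time passes only in rows, so rows that repeat a pose let the fingers close. It gives the time, the measured TCP pose, the force, the opening and the grip force at its end, in the units of the state.
- ctrl.state(): the state, without advancing time (a new reading comes with each control period).
- ctrl.camera(name): name is "side" or "top" or "wrist"; returns a dict with "frame" (384x512x3 uint8, blue, green, red), "z_map" (384x512 float32, mm along the optical axis (not along the pixel's ray), 0 where there is no reading), "fov_y" (degrees; the focal length in pixels is half the picture's height over the tangent of half this angle, whatever the lens; pixels are square), "cx", "cy" (the principal point, pixels), "R" (3x3) and "t" (3): a world point X has camera coordinates R X + t. Camera axes: x right, y down, z forward; pixel columns grow to the right and rows downward; lengths in mm; the calibration is good to about 2 mm. The wrist camera is an equidistant fisheye: a pixel r from the principal point sees the ray r / f radians off the axis. A picture is of the moment at which its call begins.
- ctrl.close_job(): hands the job in; it is judged then, once.
The state is a dict: "time": time; "joint_pos": joint angles; "joint_vel": joint speeds; "tau": joint torques, N m; "tcp_pos": TCP position; "ee_rot": TCP orientation; "wrist_force": force on the tool from outside, world axes, zero at the start; "moment": the same for the moment, N m; "gripper_width": opening from 0.0 (shut) to 1.0 (fully open); "grasp_force": force on a finger pad.
Only numpy, scipy, OpenCV 4.12 (cv2) and the standard library are available. Lean on these libraries where they do the work, as an engineer would, in place of code of your own. Each camera call takes 0.05 s, during which the arm holds its last target. There are 200 camera calls.

### The job

Swing both flaps of the carton back past upright, then take out every colour block and stand it on its long edge in a slot of its own in the wooden rack, right down on the slot floor and not poking out past the rack's ends. When the carton is empty, fold both flaps flat shut again; leave the weight, brush rest and jar where they are.

Things in the scene. Friction and masses are not known exactly. Their poses are not given: they have to be found in the camera images.
- carton: Open-topped brown cardboard carton, fixed to the table, outside 220 (x) x 150 (y) x 96 mm high, walls 5 mm. Origin: centre of its underside, x along the row of blocks, z up. Inner floor 8 mm up; on it white paper ribs 25 mm high leave four places 26 mm wide, at x = -69, -23, 23, 69 mm, each for one block. Two flaps cover the top, one hinged on each long (y) side.
- flap_l (a joint): Angle in rad of the cardboard flap hinged on the carton's +y side: 0 flat shut, 1.57 upright, 2.1 its stop, leaning out backward. May start a little ajar. It stays where it is left (about 1 N at the tab moves it). Panel 214 mm along the hinge x 72 x 4 mm; its dark wooden pull tab, 30 mm wide along the hinge, 8 mm thick, stands 42 mm up from the outer face, 58 mm from the hinge.
- flap_r (a joint): The same for the flap hinged on the carton's -y side; it swings the other way, outward to -y. The two tabs are staggered: 45 mm to the carton's +x on flap_l, 45 mm to its -x on flap_r.
- flap_l_tab (a point): Point inside the pull tab of flap_l, 28 mm out from the panel's middle plane, 16 mm below the tab's end; moves with the flap. Axes: x along the hinge, y across the panel (the carton's y when shut), z out along the tab. Gripped from above on its sides, 30 mm apart along x, the tab can turn between the fingers as it is led round the hinge.
- flap_l_hinge (a point): Middle of flap_l's hinge line, 98 mm above the table on the carton's +y side, hinge along x. The shut panel runs from here 72 mm to the carton's -y.
- flap_r_tab (a point): Point inside the pull tab of flap_r, 28 mm out from the panel's middle plane, 16 mm below the tab's end; moves with the flap. Axes: x along the hinge, y across the panel (the carton's y when shut), z out along the tab. Gripped from above on its sides, 30 mm apart along x, the tab can turn between the fingers as it is led round the hinge.
- flap_r_hinge (a point): Middle of flap_r's hinge line, 98 mm above the table on the carton's -y side, hinge along x. The shut panel runs from here 72 mm to the carton's +y.
- rack: Loose wooden drying rack, 0.8 kg: dark base 240 (x) x 150 (y) x 12 mm with five upright ribs 20 mm wide, 146 mm long and 36 mm high along y, leaving four slots 26 mm wide and 36 mm deep, 46 mm apart along x. Origin at the centre of its underside, z up.
- slot0 (a point): Centre of the floor of a rack slot, 12 mm above the rack's underside, at x = -69 mm in the rack; the slot runs along y, its mouth is 36 mm above this point.
- slot1 (a point): Centre of the floor of a rack slot, 12 mm above the rack's underside, at x = -23 mm in the rack; the slot runs along y, its mouth is 36 mm above this point.
- slot2 (a point): Centre of the floor of a rack slot, 12 mm above the rack's underside, at x = 23 mm in the rack; the slot runs along y, its mouth is 36 mm above this point.
- slot3 (a point): Centre of the floor of a rack slot, 12 mm above the rack's underside, at x = 69 mm in the rack; the slot runs along y, its mouth is 36 mm above this point.
- block_a: Cherry-wood colour printing block, 20 mm thick (its x) x 110 mm long (its y) x 76 mm high (its z), 0.11 kg, faces stained indigo blue; origin at its centre. It starts standing on its long edge in the carton, centre 46 mm above the table, top edge 84 mm (12 mm below the carton's rim); in the rack it stands with its centre 38 mm above the slot floor. May be absent (None).
- block_b: Cherry-wood colour printing block, 20 mm thick (its x) x 110 mm long (its y) x 76 mm high (its z), 0.11 kg, faces stained vermilion red; origin at its centre. It starts standing on its long edge in the carton, centre 46 mm above the table, top edge 84 mm (12 mm below the carton's rim); in the rack it stands with its centre 38 mm above the slot floor. May be absent (None).
- block_c: Cherry-wood colour printing block, 20 mm thick (its x) x 110 mm long (its y) x 76 mm high (its z), 0.11 kg, faces stained ochre yellow; origin at its centre. It starts standing on its long edge in the carton, centre 46 mm above the table, top edge 84 mm (12 mm below the carton's rim); in the rack it stands with its centre 38 mm above the slot floor. May be absent (None).
- block_d: Cherry-wood colour printing block, 20 mm thick (its x) x 110 mm long (its y) x 76 mm high (its z), 0.11 kg, faces stained black; origin at its centre. It starts standing on its long edge in the carton, centre 46 mm above the table, top edge 84 mm (12 mm below the carton's rim); in the rack it stands with its centre 38 mm above the slot floor. May be absent (None).
- weight: Bronze desk weight bar, 32 x 160 (y) x 18 mm with a knob to 30 mm; a bystander, not to be disturbed. Origin on its underside.
- brush_rest: White porcelain brush rest, 40 x 100 (y) x 28 mm; a bystander, not to be disturbed. Origin on its underside.
- jar: Rust-brown lidded clay pigment jar, 72 mm across, 80 mm high; a bystander, not to be disturbed. Origin on its underside.

How it is judged:
By the outcome, as a careful person would: the job done as asked, in the order asked, and still so for the second after the job is handed in, with the robot touching nothing.
Of block_a, block_b, block_c, block_d only 2 to 4 are there at a start; the rules pass over those that are not, and their reading is None.
At some moment in a run one of rack may be knocked a few centimetres aside while the robot is not near it.
It also fails if it takes over 210 s, if anything falls off the work surface, if the arm or the gripper's body presses on something with over 40 N, if the wrist force passes 120 N, or if a joint passes its speed limit or range.

## Working session

There is one attempt and no reset: what is moved stays moved. The work goes in short steps, Python scripts to look and compute and a tool call to move; the robot and the scene stay as the last step left them, time stands still between calls to the robot, and variables do not carry over. Pictures are saved under pics/ and viewed, at most 14 in all, crops included, and the job is handed in when it is done.

Besides the shell and the picture viewer there is one more tool, called as a command line: name --argument value ..., lists and objects as JSON in quotes. play_rows: Moves the arm, as the interface text tells. Its arguments: {"type":"object","properties":{"increments":{"type":"array"},"force":{"type":"number"}},"required":["increments"]}

```bash
mkdir -p pics; cat > h.py <<'E'
import numpy as np, cv2
from cell import ctrl
def cam(n):
    c=ctrl.camera(n); c['f']=192/np.tan(np.radians(c['fov_y']/2)); return c
def ray(c,u,v):
    return np.array([(u-c['cx'])/c['f'],(v-c['cy'])/c['f'],1.0])
def world(c,u,v,z=None):
    "pixel -> world by depth map"
    z=c['z_map'][int(v),int(u)] if z is None else z
    return c['R'].T@(ray(c,u,v)*z-c['t'])
def plane(c,u,v,h):
    "pixel -> world on z=h"
    o=-c['R'].T@c['t']; d=c['R'].T@ray(c,u,v); return o+d*(h-o[2])/d[2]
def cloud(c):
    v,u=np.mgrid[0:384,0:512]; z=c['z_map']
    p=np.stack([(u-c['cx'])/c['f']*z,(v-c['cy'])/c['f']*z,z],-1)-c['t']
    w=p@c['R']; w[z==0]=np.nan; return w
E
python3 - <<'E'
from h import *
print(ctrl.tcp_to_grasp); s=ctrl.state(); print(s)
for n in ('top','side'):
    c=cam(n); cv2.imwrite(f'pics/{n}0.png',c['frame']); print(n,c['f'],c['cx'],c['cy'],(-c['R'].T@c['t']).round(),c['R'].round(2).tolist())
    np.save(n+'0.npy',cloud(c))
E
```

```text
18.700000000000003
{'time': 0.0, 'joint_pos': array([-9.36917440e-01,  3.59394923e-01,  1.10669414e-02, -3.11022345e-04,
       -1.22409804e+00, -2.88067468e-01]), 'joint_vel': array([-8.88791160e-04,  2.13642307e-05, -1.11008279e-03,  2.49786251e-04,
       -1.62596390e-04,  5.72979775e-04]), 'tau': array([-1.52108722e-03, -5.83329713e+01,  2.93414855e+01,  6.93688318e+00,
       -6.08095419e-03,  2.56514886e-05]), 'tcp_pos': array([ 228.58188437, -634.61697944,  230.3690497 ]), 'ee_rot': array([[-9.40836555e-01, -3.38859918e-01, -7.29528104e-04],
       [-3.38860654e-01,  9.40835399e-01,  1.48634382e-03],
       [ 1.82703520e-04,  1.64561497e-03, -9.99998629e-01]]), 'wrist_force': array([ 0.53117179,  0.0329976 , -0.08039516]), 'moment': array([-0.00380226, -0.00367561, -0.04830622]), 'grasp_force': 0.0, 'gripper_width': 0.9982800075903834}
top 369.4342415195749 252.726593376705 193.8250079285306 [580.   1. 829.] [[0.0, -1.0, 0.03], [-1.0, -0.0, -0.03], [0.03, -0.03, -1.0]]
side 459.77083565584724 265.7638901779743 194.4516941214844 [ 196. -675.  549.] [[0.87, -0.5, -0.01], [-0.25, -0.42, -0.88], [0.44, 0.76, -0.48]]
```

View pics/top0.png

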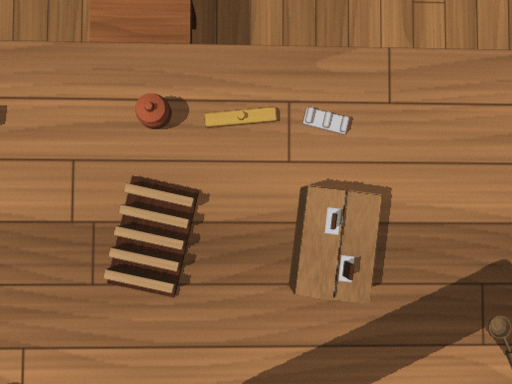

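View pics/side0.png

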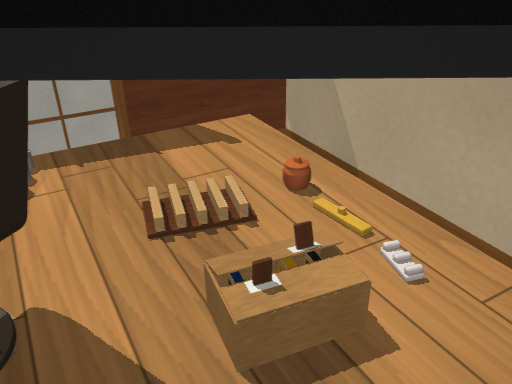

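Top: carton around (342,244), flaps with tabs at (334,220) and (347,269). The rack is around (153,236). The side view shows blue, yellow and black through the flap gap, and the flaps are ajar. I'll measure from the depth cloud.

```bash
cat >> h.py <<'E'
def box(P):
    (x,y),(a,b),t=cv2.minAreaRect(P[:,:2].astype(np.float32))
    if a<b: a,b,t=b,a,t+90
    return round(x,1),round(y,1),round(a,1),round(b,1),round((t+90)%180-90,1)
def sel(w,r,z0,z1):
    "points within pixel box r=(u0,v0,u1,v1) and height band"
    p=w[r[1]:r[3],r[0]:r[2]].reshape(-1,3); return p[(p[:,2]>z0)&(p[:,2]<z1)]
def rack(c):
    w=cloud(c); f=c['frame'].astype(int)
    m=((w[...,2]>40)&(w[...,2]<56)&(w[...,1]>120)&(w[...,0]<700)).astype(np.uint8)
    n,l,s,_=cv2.connectedComponentsWithStats(m); out=[]
    for i in range(1,n):
        if s[i,4]>300: out.append(box(w[l==i]))
    return out
E
python3 - <<'E'
from h import *
c=cam('top'); w=cloud(c)
print('table z',np.nanmedian(w[300:340,200:300,2]))
print('rack',rack(c))
r=(280,170,405,315)
print('carton all>60',box(sel(w,r,60,200)))
p=sel(w,r,60,200); print(np.histogram(p[:,2],bins=range(60,180,5)))
for rr in ((322,200,345,240),(336,250,360,290)):
    q=sel(w,rr,125,200); print('tab',box(q),q.mean(0).round(1),len(q),q[:,2].max())
# profile across carton at rows
for v in (200,245,285):
    print([tuple(w[v,u].round(0)) for u in range(296,392,6)])
np.save('w.npy',w)
E
```

```text
table z 0.8547388134951508
rack [(606.2, 182.0, 129.5, 19.8, 77.7), (560.3, 187.2, 138.0, 20.2, 77.7), (514.7, 194.0, 146.1, 20.5, 77.7), (469.7, 203.4, 145.9, 20.6, 77.6), (425.0, 213.6, 146.5, 20.8, 77.8)]
carton all>60 (506.2, -192.5, 220.5, 150.5, -7.2)
(array([  44,   46,   46,   43,   61,   66,   64,  656, 4057, 1049, 1007,
        939,  284,   16,   16,   18,   64,   14,    4,   65,    1,    0,
          0]), array([ 60,  65,  70,  75,  80,  85,  90,  95, 100, 105, 110, 115, 120,
       125, 130, 135, 140, 145, 150, 155, 160, 165, 170, 175]))
tab (554.2, -173.0, 28.1, 16.7, -4.5) [ 554.5 -169.3  154.9] 79 160.3824316014169
tab (459.7, -204.4, 29.3, 9.1, -8.8) [ 460.2 -203.1  139.6] 119 146.56582524146847
[(np.float64(594.0), np.float64(-123.0), np.float64(1.0)), (np.float64(593.0), np.float64(-128.0), np.float64(54.0)), (np.float64(593.0), np.float64(-132.0), np.float64(101.0)), (np.float64(593.0), np.float64(-144.0), np.float64(102.0)), (np.float64(593.0), np.float64(-154.0), np.float64(110.0)), (np.float64(593.0), np.float64(-166.0), np.float64(113.0)), (np.float64(593.0), n
[... 1786 characters left out ...]
.0), np.float64(-153.0), np.float64(114.0)), (np.float64(429.0), np.float64(-164.0), np.float64(117.0)), (np.float64(429.0), np.float64(-175.0), np.float64(119.0)), (np.float64(426.0), np.float64(-191.0), np.float64(102.0)), (np.float64(425.0), np.float64(-204.0), np.float64(101.0)), (np.float64(425.0), np.float64(-215.0), np.float64(101.0)), (np.float64(425.0), np.float64(-227.0), np.float64(102.0)), (np.float64(425.0), np.float64(-239.0), np.float64(101.0)), (np.float64(425.0), np.float64(-251.0), np.float64(102.0)), (np.float64(403.0), np.float64(-300.0), np.float64(-0.0)), (np.float64(404.0), np.float64(-314.0), np.float64(0.0)), (np.float64(403.0), np.float64(-329.0), np.float64(-3.0))]
```

```bash
cat >> h.py <<'E'
C=np.array([506.,-192.5]); A=np.radians(-7.2); U=np.array([np.cos(A),np.sin(A)]); N=np.array([-U[1],U[0]])
def tab(side,th):
    "world of tab point; side +1 = flap_l, -1 = flap_r"
    a=th+np.arctan2(28,58); r=np.hypot(28,58)
    q=C+45*side*U+side*(75-r*np.cos(a))*N; return np.array([*q,98+r*np.sin(a)])
def go(*wps,base=None):
    "wps (x,y,z,yaw of tool y in deg or None) -> xyz, roll, from the present pose or a base (pos, yaw)"
    s=ctrl.state(); R=s['ee_rot']; p=s['tcp_pos']; y0=np.degrees(np.arctan2(R[1,1],R[0,1]))
    if base: p=np.array(base[:3]);y0=base[3]
    a=np.radians(y0); Y=np.array([np.cos(a),np.sin(a),0]); Z=np.array([0,0,-1.]); M=np.stack([np.cross(Y,Z),Y,Z])
    print('at',p.round(1),'yaw',round(y0,1),'t',round(s['time'],2),'F',s['wrist_force'].round(1),'w',round(s['gripper_width'],3),'g',round(s['grasp_force'],1))
    for w in wps:
        d=M@(np.array(w[:3])-p); yw=y0 if w[3] is None else w[3]
        print('  ',d.round(1).tolist(),'roll',round(-((yw-y0+90)%180-90),1))
E
python3 - <<'E'
from h import *
t=tab(1,.29); print(t)
go((t[0],t[1],230,172.8),(t[0],t[1],t[2]+40,172.8))
b=(*(t+[0,0,-20]),172.8)
print(b)
go(*[(*(tab(1,x)+[0,0,-20]),172.8) for x in np.arange(.29,2.05,.17)],base=b)
E
```

```text
[ 554.08286635 -170.92776004  141.41605757]
at [ 228.6 -634.7  230.6] yaw 109.8 t 0.15 F [ 0.2 -0.1  0.3] w 1.002 g 0.0
   [-463.4, 326.1, 0.6] roll -63.0
   [-463.4, 326.1, 49.2] roll -63.0
(np.float64(554.0828663522092), np.float64(-170.92776004036625), np.float64(121.41605757043598), 172.8)
at [ 554.1 -170.9  121.4] yaw 172.8 t 0.15 F [ 0.2 -0.1  0.3] w 1.002 g 0.0
   [0.0, 0.0, 0.0] roll -0.0
   [-8.0, -0.0, -7.4] roll -0.0
   [-17.2, 0.0, -13.4] roll -0.0
   [-27.2, 0.0, -17.7] roll -0.0
   [-37.9, 0.0, -20.3] roll -0.0
   [-48.8, 0.0, -21.0] roll -0.0
   [-59.7, 0.0, -19.8] roll -0.0
   [-70.2, -0.0, -16.9] roll -0.0
   [-80.1, -0.0, -12.2] roll -0.0
   [-89.0, 0.0, -5.9] roll -0.0
   [-96.8, -0.0, 1.8] roll -0.0
```

play_rows --increments '[{"xyz":[-463,326,0],"roll":-63,"claw":100},{"xyz":[-463,326,0],"roll":-63,"claw":100},{"xyz":[-463,326,0],"roll":-63,"claw":100},{"xyz":[-463,326,0],"roll":-63,"claw":100},{"xyz":[-463,326,0],"roll":-63,"claw":100},{"xyz":[-463,326,0],"roll":-63,"claw":100},{"xyz":[-463,326,0],"roll":-63,"claw":100},{"xyz":[-463,326,0],"roll":-63,"claw":100},{"xyz":[-463,326,0],"roll":-63,"claw":100},{"xyz":[-463,326,0],"roll":-63,"claw":100}]'

```text
time: 1.4
tcp_pos: [555.7, -168.2, 230.7]
ee_rot: [[-0.121, -0.993, -0.0], [-0.993, 0.121, 0.0], [-0.0, 0.001, -1.0]]
wrist_force: [-1.4, -0.7, -0.4]
gripper_width: 0.996
grasp_force: 0.0
```

```bash
python3 - <<'E'
from h import *
t=tab(1,.29)
go((t[0],t[1],t[2]-20,172.8))
E
```

```text
at [ 555.7 -168.2  230.7] yaw 173.1 t 1.4 F [-1.4 -0.7 -0.4] w 0.996 g 0.0
   [2.9, 1.2, 109.3] roll 0.3
```

play_rows --increments '[{"xyz":[2,1,60],"roll":0,"claw":70},{"xyz":[2,1,95],"roll":0,"claw":60},{"xyz":[2,1,109],"roll":0,"claw":60},{"xyz":[2,1,109],"roll":0,"claw":60},{"xyz":[2,1,109],"roll":0,"claw":20},{"xyz":[2,1,109],"roll":0,"claw":20},{"xyz":[2,1,109],"roll":0,"claw":20},{"xyz":[2,1,109],"roll":0,"claw":20}]' --force 20

```text
time: 2.4
tcp_pos: [553.7, -173.7, 123.8]
ee_rot: [[-0.125, -0.992, 0.003], [-0.992, 0.125, -0.001], [0.0, -0.003, -1.0]]
wrist_force: [-0.2, -2.5, 6.5]
gripper_width: 0.349
grasp_force: 24.6
```

play_rows --increments '[{"xyz":[-8,0,-7],"roll":0,"claw":20},{"xyz":[-17,0,-13],"roll":0,"claw":20},{"xyz":[-27,0,-18],"roll":0,"claw":20},{"xyz":[-38,0,-20],"roll":0,"claw":20},{"xyz":[-49,0,-21],"roll":0,"claw":20},{"xyz":[-60,0,-20],"roll":0,"claw":20},{"xyz":[-71,0,-17],"roll":0,"claw":20},{"xyz":[-81,0,-12],"roll":0,"claw":20},{"xyz":[-91,0,-6],"roll":0,"claw":20},{"xyz":[-99,0,2],"roll":0,"claw":20}]'

```text
time: 3.65
tcp_pos: [565.7, -74.0, 120.2]
ee_rot: [[-0.125, -0.992, 0.001], [-0.992, 0.125, 0.0], [-0.001, -0.001, -1.0]]
wrist_force: [4.3, -2.3, 3.4]
gripper_width: 0.343
grasp_force: 22.0
```

```bash
python3 - <<'E'
from h import *
t=tab(1,1.99); print(t)
go((t[0],t[1],t[2]-20,172.8))
E
```

```text
[566.20948118 -74.9357194  139.58104517]
at [565.7 -74.  120.2] yaw 172.8 t 3.65 F [ 4.3 -2.3  3.4] w 0.343 g 22.0
   [0.9, -0.7, 0.6] roll 0.0
```

```bash
python3 - <<'E'
from h import *
b=(565.7,-74,120.2,172.8); t=tab(-1,.02)
go((565.7,-74,230,None),(t[0],t[1],230,None),(t[0],t[1],t[2]-20,None),base=b)
b=(*(t+[0,0,-20]),172.8)
go(*[(*(tab(-1,x)+[0,0,-20]),172.8) for x in np.linspace(.02,1.99,13)],base=b)
E
```

```text
at [565.7 -74.  120.2] yaw 172.8 t 3.65 F [ 4.3 -2.3  3.4] w 0.343 g 22.0
   [0.0, 0.0, -109.8] roll -0.0
   [142.6, 89.4, -109.8] roll -0.0
   [142.6, 89.4, 13.0] roll -0.0
at [ 459.2 -204.3  107.2] yaw 172.8 t 3.65 F [ 4.3 -2.3  3.4] w 0.343 g 22.0
   [0.0, 0.0, 0.0] roll -0.0
   [5.5, -0.0, -9.0] roll -0.0
   [12.5, -0.0, -17.0] roll -0.0
   [20.6, -0.0, -23.7] roll -0.0
   [29.7, -0.0, -29.0] roll -0.0
   [39.6, 0.0, -32.7] roll -0.0
   [50.0, 0.0, -34.8] roll -0.0
   [60.5, 0.0, -35.2] roll -0.0
   [71.0, -0.0, -33.8] roll -0.0
   [81.1, 0.0, -30.7] roll -0.0
   [90.6, 0.0, -26.1] roll -0.0
   [99.2, 0.0, -19.9] roll -0.0
   [106.6, -0.0, -12.4] roll -0.0
```

play_rows --increments '[{"xyz":[0,0,0],"roll":0,"claw":70},{"xyz":[0,0,0],"roll":0,"claw":70},{"xyz":[0,0,-50],"roll":0,"claw":70},{"xyz":[0,0,-110],"roll":0,"claw":60},{"xyz":[50,30,-110],"roll":0,"claw":60},{"xyz":[100,60,-110],"roll":0,"claw":60},{"xyz":[142,89,-110],"roll":0,"claw":60},{"xyz":[142,89,-60],"roll":0,"claw":60},{"xyz":[142,89,-10],"roll":0,"claw":60},{"xyz":[142,89,13],"roll":0,"claw":60}]'

```text
time: 4.9
tcp_pos: [456.5, -204.9, 104.7]
ee_rot: [[-0.127, -0.992, -0.004], [-0.992, 0.127, 0.001], [-0.0, 0.004, -1.0]]
wrist_force: [-0.0, 0.8, 0.8]
gripper_width: 0.603
grasp_force: 0.0
```

play_rows --increments '[{"xyz":[0,0,0],"roll":0,"claw":60},{"xyz":[0,0,0],"roll":0,"claw":20},{"xyz":[0,0,0],"roll":0,"claw":20},{"xyz":[0,0,0],"roll":0,"claw":20},{"xyz":[0,0,0],"roll":0,"claw":20}]' --force 20

```text
time: 5.52
tcp_pos: [459.3, -204.7, 108.2]
ee_rot: [[-0.125, -0.992, 0.001], [-0.992, 0.125, -0.0], [-0.0, -0.001, -1.0]]
wrist_force: [-2.7, 3.2, 6.8]
gripper_width: 0.347
grasp_force: 24.6
```

play_rows --increments '[{"xyz":[5,0,-9],"roll":0,"claw":20},{"xyz":[12,0,-17],"roll":0,"claw":20},{"xyz":[20,0,-24],"roll":0,"claw":20},{"xyz":[30,0,-29],"roll":0,"claw":20},{"xyz":[40,0,-33],"roll":0,"claw":20},{"xyz":[50,0,-35],"roll":0,"claw":20},{"xyz":[61,0,-35],"roll":0,"claw":20},{"xyz":[71,0,-34],"roll":0,"claw":20},{"xyz":[81,0,-31],"roll":0,"claw":20},{"xyz":[91,0,-26],"roll":0,"claw":20}]'

```text
time: 6.78
tcp_pos: [448.1, -296.2, 133.6]
ee_rot: [[-0.125, -0.992, 0.001], [-0.992, 0.125, -0.001], [0.001, -0.001, -1.0]]
wrist_force: [4.5, 1.5, 3.0]
gripper_width: 0.347
grasp_force: 19.9
```

play_rows --increments '[{"xyz":[9,0,6],"roll":0,"claw":20},{"xyz":[16,0,13],"roll":0,"claw":20},{"xyz":[16,0,13],"roll":0,"claw":20},{"xyz":[16,0,13],"roll":0,"claw":70},{"xyz":[16,0,13],"roll":0,"claw":70},{"xyz":[16,0,-40],"roll":0,"claw":70},{"xyz":[16,0,-100],"roll":0,"claw":70},{"xyz":[16,0,-140],"roll":0,"claw":70},{"xyz":[16,0,-140],"roll":0,"claw":70}]'

```text
time: 7.9
tcp_pos: [446.2, -311.4, 276.4]
ee_rot: [[-0.125, -0.992, 0.005], [-0.992, 0.125, -0.002], [0.001, -0.005, -1.0]]
wrist_force: [-0.1, -0.1, -1.3]
gripper_width: 0.7
grasp_force: 0.0
```

```bash
python3 - <<'E'
from h import *
print(ctrl.state()['tcp_pos'],ctrl.state()['wrist_force'])
c=cam('top'); cv2.imwrite('pics/top1.png',c['frame']); w=cloud(c); np.save('w1.npy',w)
print(rack(c))
E
```

```text
[ 446.24525746 -311.42596043  276.428643  ] [-0.08912827 -0.05067186 -1.33152435]
[(606.3, 182.7, 128.2, 19.8, 77.7), (560.4, 187.2, 138.1, 20.1, 77.7), (514.8, 193.7, 146.1, 20.4, 77.7), (469.8, 203.4, 145.7, 20.9, 77.6), (425.0, 213.2, 146.3, 21.0, 78.1)]
```

View pics/top1.png

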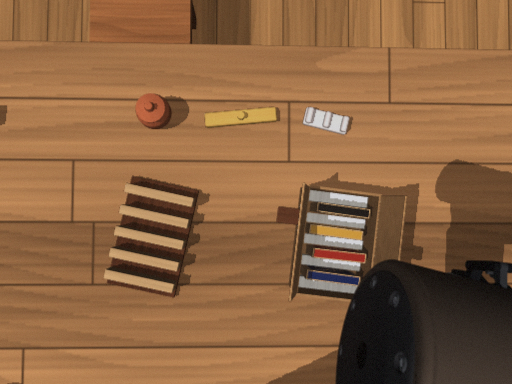

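Both flaps lean outward. Blocks at black (343,210), yellow (337,232), red (339,255), blue (332,277). Next I'll measure the block tops.

```bash
cat > m.py <<'E'
from h import *
w=np.load('w1.npy')
q=w[...,:2]-C; a=q@U; b=q@N
for i,x in enumerate((-69,-23,23,69)):
    m=(abs(a-x)<14)&(abs(b)<68)&(w[...,2]>79)&(w[...,2]<92)
    p=w[m]; r=box(p); d=(np.array(r[:2])-C)
    print(i,r,len(p),'z',np.median(p[:,2]).round(1),'local',(d@U).round(1),(d@N).round(1))
E
python3 m.py
```

```text
0 (437.8, -184.6, 110.1, 20.6, 82.1) 553 z 84.8 local -68.7 -0.7
1 (482.5, -197.4, 109.7, 20.2, 83.4) 545 z 84.8 local -22.7 -7.8
2 (529.5, -191.1, 110.1, 20.0, 82.6) 537 z 84.7 local 23.1 4.3
3 (574.0, -206.2, 109.9, 20.0, 82.3) 528 z 84.8 local 69.2 -5.1
```

```bash
python3 - <<'E'
from h import *
go((574,-206.2,150,172.6),(574,-206.2,51,172.6))
E
```

```text
at [ 445.4 -310.8  274.1] yaw 172.8 t 7.95 F [-0.6 -0.  -0.8] w 0.699 g 0.0
   [-119.9, -114.5, 124.1] roll 0.2
   [-119.9, -114.5, 223.1] roll 0.2
```

play_rows --increments '[{"xyz":[-40,-40,0],"roll":0,"claw":40},{"xyz":[-85,-80,0],"roll":0,"claw":40},{"xyz":[-120,-114,0],"roll":0,"claw":40},{"xyz":[-120,-114,50],"roll":0,"claw":40},{"xyz":[-120,-114,100],"roll":0,"claw":40},{"xyz":[-120,-114,124],"roll":0,"claw":40},{"xyz":[-120,-114,124],"roll":0,"claw":40},{"xyz":[-120,-114,124],"roll":0,"claw":40}]'

```text
time: 8.95
tcp_pos: [573.8, -206.3, 149.6]
ee_rot: [[-0.125, -0.992, -0.0], [-0.992, 0.125, -0.0], [0.0, 0.0, -1.0]]
wrist_force: [0.4, 0.0, 0.9]
gripper_width: 0.4
grasp_force: 0.0
```

```bash
python3 - <<'E'
from h import *
go((574,-206.2,51,172.6))
c=ctrl.camera('wrist'); cv2.imwrite('pics/wr1.png',c['frame'])
E
```

```text
at [ 573.8 -206.3  149.6] yaw 172.8 t 8.95 F [0.4 0.  0.9] w 0.4 g 0.0
   [-0.1, -0.2, 98.6] roll 0.2
```

View pics/wr1.png

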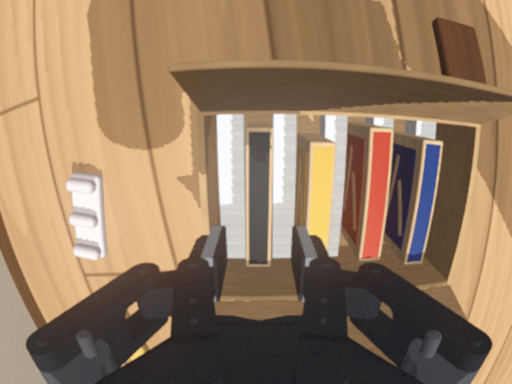

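The wrist view shows the black block (columns 247–272) centred between the fingers (213 and 304). Descending to grip it.

play_rows --increments '[{"xyz":[0,0,40],"roll":0,"claw":40},{"xyz":[0,0,75],"roll":0,"claw":40},{"xyz":[0,0,98],"roll":0,"claw":40},{"xyz":[0,0,98],"roll":0,"claw":40},{"xyz":[0,0,98],"roll":0,"claw":5},{"xyz":[0,0,98],"roll":0,"claw":5},{"xyz":[0,0,98],"roll":0,"claw":5},{"xyz":[0,0,98],"roll":0,"claw":5}]' --force 50

```text
time: 10.0
tcp_pos: [575.3, -206.3, 53.8]
ee_rot: [[-0.125, -0.992, 0.004], [-0.992, 0.125, -0.001], [0.0, -0.004, -1.0]]
wrist_force: [-0.9, 1.3, 9.6]
gripper_width: 0.224
grasp_force: 49.7
```

play_rows --increments '[{"xyz":[0,0,-20],"roll":0,"claw":5},{"xyz":[0,0,-70],"roll":0,"claw":5},{"xyz":[0,0,-120],"roll":0,"claw":5},{"xyz":[0,0,-170],"roll":0,"claw":5},{"xyz":[0,0,-190],"roll":0,"claw":5},{"xyz":[0,0,-190],"roll":0,"claw":5}]'

```text
time: 10.75
tcp_pos: [574.6, -206.3, 244.0]
ee_rot: [[-0.125, -0.992, 0.005], [-0.992, 0.125, -0.0], [-0.0, -0.005, -1.0]]
wrist_force: [1.0, -0.1, -1.7]
gripper_width: 0.223
grasp_force: 49.0
```

```bash
cat > r.py <<'E'
from h import *
import sys
def slots():
    r=[x for x in rack(cam('top')) if x[2]>90]; r.sort(); 
    full=[x for x in r if x[2]>143]; a=np.radians(np.mean([x[4] for x in full])-90 if full else -12.3)
    ux=np.array([np.cos(a),np.sin(a)]); print(r,np.degrees(a).round(1))
    return r,ux
if __name__=='__main__':
    r,ux=slots(); o=np.array(r[-3][:2] if len(r)==5 else r[0][:2])
    for k in (-69,-23,23,69): print(k,(o+ux*k).round(1), end=' ')
    print()
    q=o+ux*float(sys.argv[1]); yaw=np.degrees(np.arctan2(*ux[::-1]))+180
    go((*q,235,yaw),(*q,100,yaw),(*q,55,yaw))
E
python3 r.py 69
```

```text
[] -12.3Traceback (most recent call last):
  File "r.py", line 9, in <module>
    r,ux=slots(); o=np.array(r[-3][:2] if len(r)==5 else r[0][:2])
                                                         ~^^^
IndexError: list index out of range
```

```bash
python3 - <<'E'
from h import *
c=cam('top'); cv2.imwrite('pics/top2.png',c['frame']); w=cloud(c)
print([w[v,150].round(0).tolist() for v in range(180,300,10)])
E
```

```text
[[592.0, 42.0, 662.0], [587.0, 41.0, 664.0], [583.0, 41.0, 665.0], [579.0, 41.0, 664.0], [574.0, 41.0, 663.0], [570.0, 41.0, 663.0], [565.0, 41.0, 664.0], [560.0, 42.0, 660.0], [556.0, 42.0, 659.0], [551.0, 43.0, 655.0], [545.0, 44.0, 651.0], [538.0, 46.0, 641.0]]
```

View pics/top2.png

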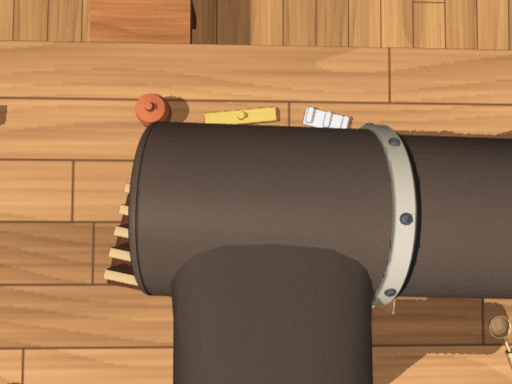

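Arm hides the rack, but the visible rib ends (127,188)…(105,275) haven't moved. I'll go above slot3 and measure with the wrist camera.

```bash
cat >> h.py <<'E'
def wcloud(c):
    v,u=np.mgrid[0:384,0:512]; du=u-c['cx']; dv=v-c['cy']; r=np.hypot(du,dv)+1e-9; th=r/c['f']; z=c['z_map']
    k=np.tan(th)*z/r; p=np.stack([du*k,dv*k,z],-1)-c['t']; w=p@c['R']; w[(z==0)|(th>1.2)]=np.nan; return w
def wribs(lo=40,hi=56):
    c=cam('wrist'); w=wcloud(c); m=((w[...,2]>lo)&(w[...,2]<hi)&(w[...,1]>60)).astype(np.uint8)
    n,l,s,_=cv2.connectedComponentsWithStats(m)
    return c,w,[(box(w[l==i]),int(s[i,4]),np.median(w[l==i][:,2]).round(1)) for i in range(1,n) if s[i,4]>150]
E
python3 - <<'E'
from h import *
go((582.7,179,235,167.7))
E
```

```text
at [ 573.2 -205.9  240.8] yaw 172.8 t 10.85 F [-0.7  0.5 -1.4] w 0.227 g 49.0
   [-383.1, 38.8, 5.8] roll 5.1
```

play_rows --increments '[{"xyz":[-50,5,0],"roll":0,"claw":5},{"xyz":[-110,10,0],"roll":2,"claw":5},{"xyz":[-170,16,0],"roll":3,"claw":5},{"xyz":[-230,22,0],"roll":5,"claw":5},{"xyz":[-290,28,0],"roll":5,"claw":5},{"xyz":[-340,34,0],"roll":5,"claw":5},{"xyz":[-383,39,6],"roll":5,"claw":5},{"xyz":[-383,39,6],"roll":5,"claw":5},{"xyz":[-383,39,6],"roll":5,"claw":5}]'

```text
time: 11.98
tcp_pos: [582.3, 178.4, 233.9]
ee_rot: [[-0.211, -0.978, -0.002], [-0.978, 0.211, -0.001], [0.002, 0.002, -1.0]]
wrist_force: [0.2, -0.2, -1.0]
gripper_width: 0.226
grasp_force: 49.0
```

```bash
python3 - <<'E'
from h import *
go((582.7,179,100,167.7))
c,w,r=wribs(); print(*r,sep='\n'); cv2.imwrite('pics/wr2.png',c['frame'])
E
```

```text
at [582.3 178.4 233.9] yaw 167.8 t 11.97 F [ 0.2 -0.2 -1. ] w 0.226 g 49.0
   [-0.6, -0.3, 133.9] roll 0.1
((605.2, 171.5, 139.3, 19.0, 76.8), 832, np.float64(47.6))
((558.7, 181.4, 139.2, 20.1, 78.8), 883, np.float64(47.6))
((515.5, 193.6, 145.5, 21.4, 77.6), 2161, np.float64(47.6))
((470.6, 203.9, 144.5, 21.4, 77.7), 2036, np.float64(47.6))
((425.9, 213.4, 144.5, 21.0, 77.8), 1871, np.float64(47.5))
((771.6, 185.5, 70.9, 43.3, -66.4), 635, np.float64(48.9))
((172.1, 520.4, 57.8, 35.9, -80.5), 262, np.float64(49.9))
((177.4, 592.3, 56.2, 55.1, -68.7), 330, np.float64(49.7))
((191.9, 665.7, 57.2, 54.5, -73.8), 283, np.float64(49.7))
```

View pics/wr2.png

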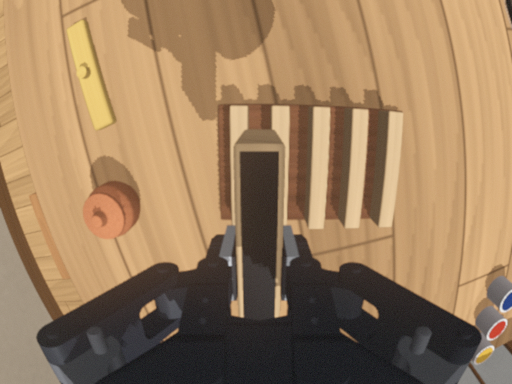

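Wrist view: black block held straight above slot3 (rib tops at columns 238 and 281), and the rack hasn't moved. Descending.

play_rows --increments '[{"xyz":[0,0,50],"roll":0,"claw":5},{"xyz":[0,0,100],"roll":0,"claw":5},{"xyz":[0,0,125],"roll":0,"claw":5},{"xyz":[0,0,140],"roll":0,"claw":5},{"xyz":[0,0,155],"roll":0,"claw":5},{"xyz":[0,0,165],"roll":0,"claw":5},{"xyz":[0,0,172],"roll":0,"claw":5},{"xyz":[0,0,175],"roll":0,"claw":5},{"xyz":[0,0,175],"roll":0,"claw":5}]'

```text
time: 13.15
tcp_pos: [583.0, 178.9, 60.5]
ee_rot: [[-0.211, -0.977, 0.0], [-0.977, 0.211, 0.0], [-0.0, -0.0, -1.0]]
wrist_force: [0.9, -1.4, -0.6]
gripper_width: 0.227
grasp_force: 49.1
```

play_rows --increments '[{"xyz":[0,0,1.5],"roll":0,"claw":5},{"xyz":[0,0,3],"roll":0,"claw":5},{"xyz":[0,0,4],"roll":0,"claw":5},{"xyz":[0,0,4],"roll":0,"claw":5}]'

```text
time: 13.65
tcp_pos: [583.1, 178.9, 57.8]
ee_rot: [[-0.211, -0.978, 0.001], [-0.978, 0.211, 0.0], [-0.001, -0.001, -1.0]]
wrist_force: [-4.2, -0.6, 9.7]
gripper_width: 0.228
grasp_force: 50.7
```

Contact at 57.8 matches the slot floor. Release and fetch the yellow block.

```bash
cat > f.py <<'E'
from h import *
import sys
# python3 f.py x y -> fetch block: from the present pose up, over, down
x,y=map(float,sys.argv[1:3]); s=ctrl.state(); p=s['tcp_pos']
go((*p[:2],245,None),(x,y,245,172.6),(x,y,150,172.6),(x,y,50,172.6))
E
python3 f.py 529.5 -191.1
```

```text
at [583.1 178.9  57.8] yaw 167.8 t 13.65 F [-4.2 -0.6  9.7] w 0.228 g 50.7
   [0.0, 0.0, -187.2] roll -0.0
   [373.0, -25.5, -187.2] roll -4.8
   [373.0, -25.5, -92.2] roll -4.8
   [373.0, -25.5, 7.8] roll -4.8
```

play_rows --increments '[{"xyz":[0,0,0],"roll":0,"claw":38},{"xyz":[0,0,0],"roll":0,"claw":38},{"xyz":[0,0,0],"roll":0,"claw":38},{"xyz":[0,0,-40],"roll":0,"claw":38},{"xyz":[0,0,-90],"roll":0,"claw":38},{"xyz":[0,0,-140],"roll":0,"claw":38},{"xyz":[30,-2,-185],"roll":0,"claw":38},{"xyz":[90,-6,-187],"roll":-2,"claw":38},{"xyz":[150,-10,-187],"roll":-4,"claw":38},{"xyz":[210,-14,-187],"roll":-5,"claw":38}]'

```text
time: 14.9
tcp_pos: [551.7, -31.1, 243.5]
ee_rot: [[-0.124, -0.992, 0.0], [-0.992, 0.124, 0.0], [-0.0, -0.0, -1.0]]
wrist_force: [0.7, -0.1, 0.7]
gripper_width: 0.38
grasp_force: 0.0
```

```bash
python3 f.py 529.5 -191.1
```

```text
at [551.7 -31.1 243.5] yaw 172.9 t 14.9 F [ 0.7 -0.1  0.7] w 0.38 g 0.0
   [0.0, 0.0, -1.5] roll -0.0
   [161.6, 2.2, -1.5] roll 0.3
   [161.6, 2.2, 93.5] roll 0.3
   [161.6, 2.2, 193.5] roll 0.3
```

play_rows --increments '[{"xyz":[60,1,0],"roll":0,"claw":40},{"xyz":[120,2,0],"roll":0,"claw":40},{"xyz":[162,2,0],"roll":0,"claw":40},{"xyz":[162,2,40],"roll":0,"claw":40},{"xyz":[162,2,94],"roll":0,"claw":40},{"xyz":[162,2,94],"roll":0,"claw":40},{"xyz":[162,2,94],"roll":0,"claw":40}]'

```text
time: 15.78
tcp_pos: [531.1, -190.2, 151.0]
ee_rot: [[-0.124, -0.992, 0.001], [-0.992, 0.124, -0.001], [0.001, -0.001, -1.0]]
wrist_force: [-0.1, 0.5, 0.2]
gripper_width: 0.398
grasp_force: 0.0
```

```bash
python3 f.py 529.5 -191.1; python3 - <<'E'
from h import *
w=cloud(cam('top')); 
print('black top', box(w[(w[...,2]>80)&(w[...,2]<98)&(w[...,1]>90)&(w[...,0]>540)&(w[...,0]<640)]) if ((w[...,2]>80)&(w[...,2]<98)&(w[...,1]>90)).sum()>20 else 'hidden')
c,w,r=wribs(); m=(w[...,2]>78)&(w[...,2]<90)&(abs((w[...,:2]-C)@U-23)<14)&(abs((w[...,:2]-C)@N)<68); print('yellow by wrist',box(w[m]))
E
```

```text
at [ 531.1 -190.2  151. ] yaw 172.9 t 15.78 F [-0.1  0.5  0.2] w 0.398 g 0.0
   [0.0, 0.0, -94.0] roll -0.0
   [1.1, 1.5, -94.0] roll 0.3
   [1.1, 1.5, 1.0] roll 0.3
   [1.1, 1.5, 101.0] roll 0.3
black top (583.4, 178.3, 110.6, 20.1, 77.9)
yellow by wrist (530.4, -191.1, 109.4, 20.2, 82.7)
```

play_rows --increments '[{"xyz":[1,1,40],"roll":0.3,"claw":40},{"xyz":[1,1,80],"roll":0.3,"claw":40},{"xyz":[1,1,100],"roll":0.3,"claw":40},{"xyz":[1,1,100],"roll":0.3,"claw":40},{"xyz":[1,1,100],"roll":0.3,"claw":5},{"xyz":[1,1,100],"roll":0.3,"claw":5},{"xyz":[1,1,100],"roll":0.3,"claw":5},{"xyz":[1,1,100],"roll":0.3,"claw":5}]' --force 50

```text
time: 16.88
tcp_pos: [530.2, -190.8, 51.1]
ee_rot: [[-0.13, -0.992, 0.003], [-0.992, 0.13, -0.0], [-0.0, -0.003, -1.0]]
wrist_force: [-0.3, 1.4, 7.8]
gripper_width: 0.228
grasp_force: 53.8
```

play_rows --increments '[{"xyz":[0,0,-20],"roll":0,"claw":5},{"xyz":[0,0,-70],"roll":0,"claw":5},{"xyz":[0,0,-120],"roll":0,"claw":5},{"xyz":[0,0,-170],"roll":0,"claw":5},{"xyz":[0,0,-190],"roll":0,"claw":5},{"xyz":[0,0,-190],"roll":0,"claw":5}]'

```text
time: 17.62
tcp_pos: [529.6, -190.9, 241.7]
ee_rot: [[-0.13, -0.991, 0.004], [-0.991, 0.13, -0.0], [-0.0, -0.004, -1.0]]
wrist_force: [-0.6, 0.2, -2.0]
gripper_width: 0.229
grasp_force: 52.7
```

```bash
python3 - <<'E'
from h import *
go((537.8,189,235,167.7))
E
```

```text
at [ 529.6 -190.9  241.7] yaw 172.5 t 17.62 F [-0.6  0.2 -2. ] w 0.229 g 52.7
   [-377.7, 41.4, 6.7] roll 4.8
```

play_rows --increments '[{"xyz":[-50,5,0],"roll":0,"claw":5},{"xyz":[-110,10,0],"roll":2,"claw":5},{"xyz":[-170,16,0],"roll":3,"claw":5},{"xyz":[-230,22,0],"roll":5,"claw":5},{"xyz":[-290,28,0],"roll":5,"claw":5},{"xyz":[-340,36,0],"roll":5,"claw":5},{"xyz":[-378,41,6],"roll":5,"claw":5},{"xyz":[-378,41,6],"roll":5,"claw":5},{"xyz":[-378,41,6],"roll":5,"claw":5}]'

```text
time: 18.75
tcp_pos: [536.9, 189.0, 232.2]
ee_rot: [[-0.216, -0.976, -0.002], [-0.976, 0.216, -0.001], [0.001, 0.001, -1.0]]
wrist_force: [-0.5, 0.3, -0.5]
gripper_width: 0.229
grasp_force: 52.7
```

```bash
python3 - <<'E'
from h import *
c,w,r=wribs(); print(*[x for x in r if x[0][2]>90],sep='\n')
go((537.8,189,55,167.7))
E
```

```text
((560.7, 181.8, 139.3, 19.0, 76.7), 827, np.float64(47.7))
((513.9, 191.7, 138.6, 19.0, 78.6), 813, np.float64(47.6))
((470.4, 203.7, 145.8, 21.4, 77.8), 2195, np.float64(47.6))
((605.7, 174.3, 144.6, 20.9, 77.1), 1540, np.float64(47.8))
((425.7, 213.4, 145.5, 21.1, 77.7), 2077, np.float64(47.6))
((574.2, 179.4, 109.8, 12.0, 84.0), 168, np.float64(46.4))
at [537.1 188.6 232.6] yaw 167.5 t 18.8 F [ 0.1 -0.  -0.1] w 0.226 g 52.7
   [-0.6, -0.6, 177.6] roll -0.2
```

play_rows --increments '[{"xyz":[-0.5,-0.5,50],"roll":0,"claw":5},{"xyz":[-0.5,-0.5,100],"roll":0,"claw":5},{"xyz":[-0.5,-0.5,125],"roll":0,"claw":5},{"xyz":[-0.5,-0.5,145],"roll":0,"claw":5},{"xyz":[-0.5,-0.5,160],"roll":0,"claw":5},{"xyz":[-0.5,-0.5,170],"roll":0,"claw":5},{"xyz":[-0.5,-0.5,175],"roll":0,"claw":5},{"xyz":[-0.5,-0.5,178],"roll":0,"claw":5},{"xyz":[-0.5,-0.5,178.5],"roll":0,"claw":5},{"xyz":[-0.5,-0.5,178.5],"roll":0,"claw":5}]'

```text
time: 20.05
tcp_pos: [538.2, 189.9, 55.2]
ee_rot: [[-0.216, -0.976, 0.001], [-0.976, 0.216, 0.0], [-0.001, -0.0, -1.0]]
wrist_force: [0.5, 0.9, -0.5]
gripper_width: 0.23
grasp_force: 52.9
```

```bash
python3 f.py 483 -197.4
```

```text
at [538.2 189.9  55.2] yaw 167.5 t 20.05 F [ 0.5  0.9 -0.5] w 0.23 g 52.9
   [0.0, 0.0, -189.8] roll -0.0
   [390.1, -29.7, -189.8] roll -5.1
   [390.1, -29.7, -94.8] roll -5.1
   [390.1, -29.7, 5.2] roll -5.1
```

Not quite in contact yet, so lower a little more.

play_rows --increments '[{"xyz":[0,0,1.5],"roll":0,"claw":5},{"xyz":[0,0,2.5],"roll":0,"claw":5},{"xyz":[0,0,2.5],"roll":0,"claw":5}]'

```text
time: 20.42
tcp_pos: [538.4, 189.9, 55.1]
ee_rot: [[-0.215, -0.977, 0.002], [-0.977, 0.215, 0.001], [-0.001, -0.001, -1.0]]
wrist_force: [-8.5, -2.1, 22.0]
gripper_width: 0.225
grasp_force: 56.1
```

play_rows --increments '[{"xyz":[0,0,0],"roll":0,"claw":36},{"xyz":[0,0,-2],"roll":0,"claw":36},{"xyz":[0,0,-2],"roll":0,"claw":36},{"xyz":[0,0,-40],"roll":0,"claw":36},{"xyz":[0,0,-90],"roll":0,"claw":36},{"xyz":[0,0,-140],"roll":0,"claw":36},{"xyz":[30,-2,-188],"roll":0,"claw":36},{"xyz":[90,-6,-190],"roll":-2,"claw":38},{"xyz":[150,-10,-190],"roll":-4,"claw":38},{"xyz":[210,-15,-190],"roll":-5,"claw":38}]'

```text
time: 21.68
tcp_pos: [506.7, -20.2, 242.5]
ee_rot: [[-0.129, -0.992, 0.0], [-0.992, 0.129, 0.0], [-0.0, -0.0, -1.0]]
wrist_force: [1.8, 0.4, -0.5]
gripper_width: 0.376
grasp_force: 0.0
```

play_rows --increments '[{"xyz":[60,2,0],"roll":0,"claw":40},{"xyz":[120,3,0],"roll":0,"claw":40},{"xyz":[180,3,0],"roll":0,"claw":40},{"xyz":[180,3,40],"roll":0,"claw":40},{"xyz":[180,3,94],"roll":0,"claw":40},{"xyz":[180,3,94],"roll":0,"claw":40},{"xyz":[180,3,94],"roll":0,"claw":40}]'

```text
time: 22.55
tcp_pos: [482.0, -196.9, 149.9]
ee_rot: [[-0.129, -0.992, 0.001], [-0.992, 0.129, -0.001], [0.001, -0.001, -1.0]]
wrist_force: [0.3, 0.7, 0.7]
gripper_width: 0.403
grasp_force: 0.0
```

```bash
python3 f.py 483 -197.4; python3 - <<'E'
from h import *
w=cloud(cam('top')); 
for x in (538,583):
  m=(w[...,2]>80)&(w[...,2]<98)&(w[...,1]>90)&(abs(w[...,0]+.213*(w[...,1]-184)-x)<22)
  print(x, box(w[m]) if m.sum()>20 else 'hidden')
c,w,r=wribs(); m=(w[...,2]>78)&(w[...,2]<90)&(abs((w[...,:2]-C)@U+23)<14)&(abs((w[...,:2]-C)@N)<68); print('red by wrist',box(w[m]))
E
```

```text
at [ 482.  -196.9  149.9] yaw 172.6 t 22.55 F [0.3 0.7 0.7] w 0.403 g 0.0
   [0.0, 0.0, -95.1] roll -0.0
   [0.4, -1.1, -95.1] roll -0.0
   [0.4, -1.1, -0.1] roll -0.0
   [0.4, -1.1, 99.9] roll -0.0
538 (538.8, 180.3, 122.7, 42.9, -78.0)
583 (582.4, 185.7, 122.7, 42.9, -78.4)
red by wrist (483.6, -197.2, 109.8, 20.1, 83.4)
```

play_rows --increments '[{"xyz":[0,-1,40],"roll":0,"claw":40},{"xyz":[0,-1,80],"roll":0,"claw":40},{"xyz":[0,-1,99],"roll":0,"claw":40},{"xyz":[0,-1,99],"roll":0,"claw":40},{"xyz":[0,-1,99],"roll":0,"claw":5},{"xyz":[0,-1,99],"roll":0,"claw":5},{"xyz":[0,-1,99],"roll":0,"claw":5},{"xyz":[0,-1,99],"roll":0,"claw":5}]' --force 50

```text
time: 23.65
tcp_pos: [483.3, -196.8, 51.0]
ee_rot: [[-0.13, -0.992, 0.003], [-0.992, 0.13, -0.0], [-0.0, -0.003, -1.0]]
wrist_force: [-0.3, 2.7, 8.1]
gripper_width: 0.224
grasp_force: 52.1
```

play_rows --increments '[{"xyz":[0,0,-20],"roll":0,"claw":5},{"xyz":[0,0,-70],"roll":0,"claw":5},{"xyz":[0,0,-120],"roll":0,"claw":5},{"xyz":[0,0,-170],"roll":0,"claw":5},{"xyz":[0,0,-190],"roll":0,"claw":5},{"xyz":[0,0,-190],"roll":0,"claw":5}]'

```text
time: 24.4
tcp_pos: [482.6, -196.9, 241.6]
ee_rot: [[-0.13, -0.991, 0.005], [-0.991, 0.13, -0.0], [-0.0, -0.005, -1.0]]
wrist_force: [-0.3, 0.5, -0.5]
gripper_width: 0.227
grasp_force: 51.0
```

```bash
python3 - <<'E'
from h import *
go((492.8,199,235,167.7))
E
```

```text
at [ 482.6 -196.9  241.6] yaw 172.5 t 24.4 F [-0.3  0.5 -0.5] w 0.227 g 51.0
   [-393.8, 41.5, 6.6] roll 4.8
```

play_rows --increments '[{"xyz":[-50,5,0],"roll":0,"claw":5},{"xyz":[-110,10,0],"roll":2,"claw":5},{"xyz":[-170,16,0],"roll":3,"claw":5},{"xyz":[-230,22,0],"roll":5,"claw":5},{"xyz":[-290,28,0],"roll":5,"claw":5},{"xyz":[-350,36,0],"roll":5,"claw":5},{"xyz":[-394,41,6],"roll":5,"claw":5},{"xyz":[-394,41,6],"roll":5,"claw":5},{"xyz":[-394,41,6],"roll":5,"claw":5}]'

```text
time: 25.52
tcp_pos: [491.9, 198.8, 232.2]
ee_rot: [[-0.216, -0.976, -0.002], [-0.976, 0.216, -0.001], [0.002, 0.001, -1.0]]
wrist_force: [0.3, 0.1, -0.1]
gripper_width: 0.23
grasp_force: 51.0
```

```bash
python3 - <<'E'
from h import *
c,w,r=wribs(); print(*[x for x in r if x[0][2]>90],sep='\n')
c,w,r=wribs(78,95); print('tops',*[x for x in r if x[0][2]>90],sep='\n')
go((492.8,199,55,167.7))
E
```

```text
((515.7, 191.4, 139.0, 18.9, 76.8), 787, np.float64(47.7))
((469.1, 201.5, 138.7, 19.0, 78.4), 838, np.float64(47.6))
((425.4, 213.5, 145.9, 21.5, 77.7), 2201, np.float64(47.6))
((561.2, 184.1, 144.7, 20.4, 76.5), 1548, np.float64(47.8))
((605.1, 174.2, 144.3, 20.4, 77.3), 846, np.float64(47.7))
((573.6, 180.3, 109.5, 3.1, 78.8), 294, np.float64(48.5))
tops
((539.0, 189.1, 109.4, 21.1, 76.8), 2136, np.float64(87.8))
((583.3, 178.7, 109.9, 21.3, 77.8), 2105, np.float64(87.8))
at [492.4 198.2 233. ] yaw 167.5 t 25.62 F [-1.2  0.6 -0.2] w 0.227 g 51.0
   [-0.9, -0.2, 178.0] roll -0.2
```

play_rows --increments '[{"xyz":[-0.5,0,50],"roll":0,"claw":5},{"xyz":[-0.5,0,100],"roll":0,"claw":5},{"xyz":[-0.5,0,125],"roll":0,"claw":5},{"xyz":[-0.5,0,145],"roll":0,"claw":5},{"xyz":[-0.5,0,160],"roll":0,"claw":5},{"xyz":[-0.5,0,170],"roll":0,"claw":5},{"xyz":[-0.5,0,175],"roll":0,"claw":5},{"xyz":[-0.5,0,178],"roll":0,"claw":5},{"xyz":[-0.5,0,180],"roll":0,"claw":5},{"xyz":[-0.5,0,180],"roll":0,"claw":5}]'

```text
time: 26.88
tcp_pos: [493.0, 199.9, 55.0]
ee_rot: [[-0.216, -0.976, 0.001], [-0.976, 0.216, 0.0], [-0.001, -0.001, -1.0]]
wrist_force: [-5.5, -1.5, 11.8]
gripper_width: 0.225
grasp_force: 53.0
```

```bash
python3 f.py 438.3 -184.6
```

```text
at [493.  199.9  55. ] yaw 167.5 t 26.88 F [-5.5 -1.5 11.8] w 0.225 g 53.0
   [0.0, 0.0, -190.0] roll -0.0
   [387.2, -29.5, -190.0] roll -5.1
   [387.2, -29.5, -95.0] roll -5.1
   [387.2, -29.5, 5.0] roll -5.1
```

play_rows --increments '[{"xyz":[0,0,0],"roll":0,"claw":36},{"xyz":[0,0,-2],"roll":0,"claw":36},{"xyz":[0,0,-2],"roll":0,"claw":36},{"xyz":[0,0,-40],"roll":0,"claw":36},{"xyz":[0,0,-90],"roll":0,"claw":36},{"xyz":[0,0,-140],"roll":0,"claw":36},{"xyz":[30,-2,-188],"roll":0,"claw":36},{"xyz":[90,-6,-190],"roll":-2,"claw":38},{"xyz":[150,-10,-190],"roll":-4,"claw":38},{"xyz":[210,-15,-190],"roll":-5,"claw":38}]'

```text
time: 28.12
tcp_pos: [461.3, -10.1, 243.6]
ee_rot: [[-0.129, -0.992, 0.001], [-0.992, 0.129, 0.0], [-0.0, -0.001, -1.0]]
wrist_force: [1.8, -0.6, 0.6]
gripper_width: 0.378
grasp_force: 0.0
```

play_rows --increments '[{"xyz":[60,2,0],"roll":0,"claw":40},{"xyz":[120,3,0],"roll":0,"claw":40},{"xyz":[177,3,0],"roll":0,"claw":40},{"xyz":[177,3,40],"roll":0,"claw":40},{"xyz":[177,3,94],"roll":0,"claw":40},{"xyz":[177,3,94],"roll":0,"claw":40},{"xyz":[177,3,94],"roll":0,"claw":40}]'

```text
time: 29.0
tcp_pos: [437.0, -183.9, 151.0]
ee_rot: [[-0.129, -0.992, 0.001], [-0.992, 0.129, -0.001], [0.001, -0.001, -1.0]]
wrist_force: [1.4, 0.2, 1.0]
gripper_width: 0.397
grasp_force: 0.0
```

```bash
python3 f.py 438.3 -184.6; python3 - <<'E'
from h import *
c,w,r=wribs(); m=(w[...,2]>78)&(w[...,2]<90)&(abs((w[...,:2]-C)@U+69)<14)&(abs((w[...,:2]-C)@N)<68); print('blue by wrist',box(w[m]))
E
```

```text
at [ 437.  -183.9  151. ] yaw 172.6 t 29.0 F [1.4 0.2 1. ] w 0.397 g 0.0
   [0.0, 0.0, -94.0] roll -0.0
   [0.6, -1.4, -94.0] roll -0.0
   [0.6, -1.4, 1.0] roll -0.0
   [0.6, -1.4, 101.0] roll -0.0
blue by wrist (438.7, -184.6, 109.7, 20.3, 82.2)
```

play_rows --increments '[{"xyz":[0.5,-1.5,40],"roll":0,"claw":40},{"xyz":[0.5,-1.5,80],"roll":0,"claw":40},{"xyz":[0.5,-1.5,100],"roll":0,"claw":40},{"xyz":[0.5,-1.5,100],"roll":0,"claw":40},{"xyz":[0.5,-1.5,100],"roll":0,"claw":5},{"xyz":[0.5,-1.5,100],"roll":0,"claw":5},{"xyz":[0.5,-1.5,100],"roll":0,"claw":5},{"xyz":[0.5,-1.5,100],"roll":0,"claw":5}]' --force 50

```text
time: 30.05
tcp_pos: [439.7, -184.3, 51.4]
ee_rot: [[-0.129, -0.992, 0.005], [-0.992, 0.129, -0.0], [-0.0, -0.005, -1.0]]
wrist_force: [0.1, 1.4, 8.4]
gripper_width: 0.223
grasp_force: 54.0
```

play_rows --increments '[{"xyz":[0,0,-20],"roll":0,"claw":5},{"xyz":[0,0,-70],"roll":0,"claw":5},{"xyz":[0,0,-120],"roll":0,"claw":5},{"xyz":[0,0,-170],"roll":0,"claw":5},{"xyz":[0,0,-190],"roll":0,"claw":5},{"xyz":[0,0,-190],"roll":0,"claw":5}]'

```text
time: 30.8
tcp_pos: [438.2, -184.2, 241.8]
ee_rot: [[-0.13, -0.992, 0.005], [-0.992, 0.13, 0.0], [-0.001, -0.005, -1.0]]
wrist_force: [-1.1, -0.3, -1.6]
gripper_width: 0.223
grasp_force: 52.8
```

```bash
python3 - <<'E'
from h import *
go((447.9,208.7,235,167.7))
E
```

```text
at [ 438.2 -184.2  241.8] yaw 172.5 t 30.8 F [-1.1 -0.3 -1.6] w 0.223 g 52.8
   [-390.9, 41.5, 6.8] roll 4.8
```

play_rows --increments '[{"xyz":[-50,5,0],"roll":0,"claw":5},{"xyz":[-110,10,0],"roll":2,"claw":5},{"xyz":[-170,16,0],"roll":3,"claw":5},{"xyz":[-230,22,0],"roll":5,"claw":5},{"xyz":[-290,28,0],"roll":5,"claw":5},{"xyz":[-350,36,0],"roll":5,"claw":5},{"xyz":[-391,41,6],"roll":5,"claw":5},{"xyz":[-391,41,6],"roll":5,"claw":5},{"xyz":[-391,41,6],"roll":5,"claw":5}]'

```text
time: 31.92
tcp_pos: [446.9, 208.2, 232.4]
ee_rot: [[-0.216, -0.976, -0.002], [-0.976, 0.216, -0.001], [0.002, 0.001, -1.0]]
wrist_force: [0.2, -0.7, -1.2]
gripper_width: 0.228
grasp_force: 52.8
```

```bash
python3 - <<'E'
from h import *
c,w,r=wribs(); print(*[x for x in r if x[0][2]>90],sep='\n')
c,w,r=wribs(78,95); print('tops',*[x for x in r if x[0][2]>90],sep='\n')
go((447.9,208.7,55,167.7))
E
```

```text
((470.9, 200.9, 139.2, 19.0, 76.6), 808, np.float64(47.7))
((424.1, 211.0, 138.8, 19.0, 78.4), 809, np.float64(47.7))
((516.0, 193.7, 144.9, 20.3, 76.5), 1584, np.float64(47.8))
((567.7, 181.6, 145.6, 35.4, 68.2), 1320, np.float64(47.7))
((529.1, 191.4, 109.9, 5.0, 79.6), 293, np.float64(48.5))
tops
((493.8, 198.7, 109.5, 21.0, 77.1), 2140, np.float64(87.8))
((538.8, 189.5, 109.5, 21.0, 77.4), 2086, np.float64(87.8))
((583.4, 178.9, 110.1, 21.5, 77.4), 1960, np.float64(87.8))
at [447.4 207.7 233. ] yaw 167.5 t 32.02 F [ 0.4 -1.  -0.1] w 0.223 g 52.8
   [-1.1, -0.3, 178.0] roll -0.2
```

play_rows --increments '[{"xyz":[-1,0,50],"roll":0,"claw":5},{"xyz":[-1,0,100],"roll":0,"claw":5},{"xyz":[-1,0,125],"roll":0,"claw":5},{"xyz":[-1,0,145],"roll":0,"claw":5},{"xyz":[-1,0,160],"roll":0,"claw":5},{"xyz":[-1,0,170],"roll":0,"claw":5},{"xyz":[-1,0,175],"roll":0,"claw":5},{"xyz":[-1,0,178],"roll":0,"claw":5},{"xyz":[-1,0,180],"roll":0,"claw":5},{"xyz":[-1,0,180],"roll":0,"claw":5}]'

```text
time: 33.28
tcp_pos: [448.1, 209.6, 55.3]
ee_rot: [[-0.216, -0.976, 0.001], [-0.976, 0.216, 0.0], [-0.001, -0.001, -1.0]]
wrist_force: [-6.1, -3.6, 19.0]
gripper_width: 0.226
grasp_force: 55.7
```

```bash
python3 - <<'E'
from h import *
t=tab(-1,1.99); s=ctrl.state()['tcp_pos']; print(t)
go((*s[:2],245,None),(t[0],t[1],245,172.8),(t[0],t[1],t[2]-20,172.8))
E
```

```text
[ 445.79051882 -310.0642806   139.58104517]
at [448.1 209.6  55.3] yaw 167.5 t 33.27 F [-6.1 -3.6 19. ] w 0.226 g 55.7
   [0.0, 0.0, -189.7] roll -0.0
   [507.9, -109.7, -189.7] roll -5.3
   [507.9, -109.7, -64.2] roll -5.3
```

play_rows --increments '[{"xyz":[0,0,0],"roll":0,"claw":36},{"xyz":[0,0,-2],"roll":0,"claw":36},{"xyz":[0,0,-2],"roll":0,"claw":36},{"xyz":[0,0,-40],"roll":0,"claw":36},{"xyz":[0,0,-90],"roll":0,"claw":36},{"xyz":[0,0,-140],"roll":0,"claw":36},{"xyz":[30,-10,-188],"roll":0,"claw":36},{"xyz":[85,-30,-190],"roll":-2,"claw":50},{"xyz":[140,-50,-190],"roll":-4,"claw":60},{"xyz":[190,-80,-190],"roll":-5,"claw":60}]'

```text
time: 34.52
tcp_pos: [484.6, 5.2, 243.9]
ee_rot: [[-0.128, -0.992, 0.001], [-0.992, 0.128, 0.001], [-0.001, -0.001, -1.0]]
wrist_force: [1.8, 0.6, 0.7]
gripper_width: 0.599
grasp_force: 0.0
```

```bash
python3 - <<'E'
from h import *
go((566,-74.5,240,172.8),(566,-74.5,120,172.8))
E
```

```text
at [484.6   5.2 243.9] yaw 172.6 t 34.52 F [1.8 0.6 0.7] w 0.599 g 0.0
   [68.6, -91.0, 3.9] roll -0.2
   [68.6, -91.0, 123.9] roll -0.2
```

play_rows --increments '[{"xyz":[35,-45,0],"roll":0,"claw":60},{"xyz":[68,-91,0],"roll":0,"claw":60},{"xyz":[68,-91,4],"roll":0,"claw":60},{"xyz":[68,-91,4],"roll":0,"claw":60},{"xyz":[68,-91,4],"roll":0,"claw":60}]'

```text
time: 35.15
tcp_pos: [565.7, -71.8, 239.5]
ee_rot: [[-0.129, -0.992, 0.0], [-0.992, 0.129, 0.0], [-0.0, -0.0, -1.0]]
wrist_force: [-0.5, -0.2, -0.0]
gripper_width: 0.598
grasp_force: 0.0
```

```bash
python3 - <<'E'
from h import *
go((566,-74.5,120,172.8))
c=cam('wrist'); cv2.imwrite('pics/wr3.png',c['frame']); w=wcloud(c)
q=w[...,:2]-C;a=q@U;b=q@N
# flap_l panel upper edge and tab side, carton frame
m=(abs(a-45)<60)&(b>60)&(b<160)&(w[...,2]>110)&(w[...,2]<200)
print(np.c_[a[m],b[m],w[m][:,2]][::max(1,m.sum()//25)].round(0).tolist())
b0=(*(tab(1,1.99)+[0,0,-20]),172.8)
go(*[(*(tab(1,x)+[0,0,-20]),172.8) for x in np.linspace(1.99,0,13)],base=b0)
E
```

```text
at [565.7 -71.8 239.5] yaw 172.6 t 35.15 F [-0.5 -0.2 -0. ] w 0.598 g 0.0
   [2.6, -0.7, 119.5] roll -0.2
[[24.0, 76.0, 110.0], [97.0, 77.0, 115.0], [-11.0, 78.0, 118.0], [6.0, 80.0, 123.0], [25.0, 81.0, 129.0], [46.0, 83.0, 133.0], [70.0, 84.0, 136.0], [97.0, 85.0, 137.0], [7.0, 86.0, 142.0], [39.0, 87.0, 148.0], [75.0, 88.0, 149.0], [-5.0, 89.0, 151.0], [33.0, 90.0, 155.0], [74.0, 91.0, 159.0], [1.0, 91.0, 161.0], [46.0, 93.0, 162.0], [93.0, 93.0, 166.0], [24.0, 94.0, 168.0], [74.0, 96.0, 166.0], [4.0, 97.0, 165.0], [41.0, 103.0, 155.0], [51.0, 109.0, 152.0], [56.0, 115.0, 150.0], [32.0, 120.0, 149.0], [33.0, 127.0, 147.0], [32.0, 134.0, 143.0]]
at [566.2 -74.9 119.6] yaw 172.8 t 35.2 F [ 0.9 -0.2 -0.1] w 0.597 g 0.0
   [0.0, 0.0, 0.0] roll -0.0
   [7.5, 0.0, -7.5] roll -0.0
   [16.2, 0.0, -13.7] roll -0.0
   [25.8, 0.0, -18.4] roll -0.0
   [36.0, 0.0, -21.5] roll -0.0
   [46.6, 0.0, -22.8] roll -0.0
   [57.3, 0.0, -22.3] roll -0.0
   [67.7, -0.0, -20.1] roll -0.0
   [77.6, 0.0, -16.2] roll -0.0
   [86.8, 0.0, -10.7] roll -0.0
   [94.9, 0.0, -3.8] roll -0.0
   [101.8, 0.0, 4.4] roll -0.0
   [107.2, 0.0, 13.6] roll -0.0
```

View pics/wr3.png

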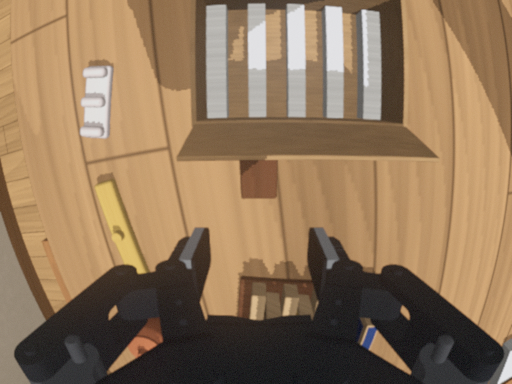

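```bash
python3 - <<'E'
from h import *
t=tab(1,1.87); go((t[0],t[1],t[2]-20,172.8))
b0=(*(t+[0,0,-20]),172.8)
go(*[(*(tab(1,x)+[0,0,-20]),172.8) for x in np.linspace(1.87,0,13)],base=b0)
E
```

```text
at [565.8 -71.6 239.8] yaw 172.6 t 35.2 F [ 0.9 -0.2 -0.1] w 0.597 g 0.0
   [8.6, -0.9, 114.7] roll -0.2
at [565.5 -80.2 125.2] yaw 172.8 t 35.2 F [ 0.9 -0.2 -0.1] w 0.597 g 0.0
   [0.0, 0.0, 0.0] roll -0.0
   [7.9, -0.0, -6.2] roll -0.0
   [16.6, -0.0, -11.2] roll -0.0
   [26.0, -0.0, -14.7] roll -0.0
   [35.8, 0.0, -16.7] roll -0.0
   [45.8, -0.0, -17.2] roll -0.0
   [55.8, -0.0, -16.1] roll -0.0
   [65.4, -0.0, -13.5] roll -0.0
   [74.6, -0.0, -9.4] roll -0.0
   [83.0, 0.0, -4.0] roll -0.0
   [90.5, -0.0, 2.7] roll -0.0
   [96.8, 0.0, 10.5] roll -0.0
   [101.9, -0.0, 19.2] roll -0.0
```

play_rows --increments '[{"xyz":[8,-1,40],"roll":0,"claw":60},{"xyz":[8,-1,80],"roll":0,"claw":60},{"xyz":[8,-1,108],"roll":0,"claw":60},{"xyz":[8,-1,115],"roll":0,"claw":60},{"xyz":[8,-1,115],"roll":0,"claw":60},{"xyz":[8,-1,115],"roll":0,"claw":20},{"xyz":[8,-1,115],"roll":0,"claw":20},{"xyz":[8,-1,115],"roll":0,"claw":20},{"xyz":[8,-1,115],"roll":0,"claw":20}]' --force 20

```text
time: 36.33
tcp_pos: [565.3, -79.9, 125.6]
ee_rot: [[-0.13, -0.992, -0.0], [-0.992, 0.13, 0.001], [-0.001, 0.001, -1.0]]
wrist_force: [-6.1, 5.3, 6.1]
gripper_width: 0.344
grasp_force: 22.4
```

play_rows --increments '[{"xyz":[8,0,-6],"roll":0,"claw":20},{"xyz":[16,0,-11],"roll":0,"claw":20},{"xyz":[26,0,-15],"roll":0,"claw":20},{"xyz":[36,0,-17],"roll":0,"claw":20},{"xyz":[46,0,-17],"roll":0,"claw":20},{"xyz":[56,0,-16],"roll":0,"claw":20},{"xyz":[66,0,-13],"roll":0,"claw":20},{"xyz":[75,0,-9],"roll":0,"claw":20},{"xyz":[83,0,-4],"roll":0,"claw":20},{"xyz":[91,0,3],"roll":0,"claw":20}]'

```text
time: 37.58
tcp_pos: [554.2, -170.1, 122.3]
ee_rot: [[-0.13, -0.991, 0.001], [-0.991, 0.13, 0.002], [-0.002, -0.001, -1.0]]
wrist_force: [-3.9, 9.7, 4.3]
gripper_width: 0.346
grasp_force: 33.4
```

play_rows --increments '[{"xyz":[6,0,7],"roll":0,"claw":20},{"xyz":[11,0,16],"roll":0,"claw":20},{"xyz":[12,0,20],"roll":0,"claw":20},{"xyz":[12,0,20],"roll":0,"claw":20}]'

```text
time: 38.08
tcp_pos: [552.5, -183.5, 102.3]
ee_rot: [[-0.131, -0.991, 0.0], [-0.991, 0.131, -0.001], [0.001, -0.0, -1.0]]
wrist_force: [-3.0, -2.1, 3.0]
gripper_width: 0.346
grasp_force: 28.8
```

play_rows --increments '[{"xyz":[0,0,0],"roll":0,"claw":65},{"xyz":[0,0,0],"roll":0,"claw":65},{"xyz":[0,0,-50],"roll":0,"claw":65},{"xyz":[0,0,-100],"roll":0,"claw":65},{"xyz":[0,0,-140],"roll":0,"claw":65},{"xyz":[0,0,-140],"roll":0,"claw":65}]'

```text
time: 38.83
tcp_pos: [554.9, -182.9, 245.4]
ee_rot: [[-0.13, -0.992, 0.008], [-0.992, 0.13, -0.001], [-0.0, -0.008, -1.0]]
wrist_force: [0.1, 0.2, -0.9]
gripper_width: 0.651
grasp_force: 0.0
```

```bash
cat > fl.py <<'E'
from h import *
c=cam('wrist'); w=wcloud(c); q=w[...,:2]-C;a=q@U;b=q@N
for s in (1,-1):
    m=(abs(a+45*s)<45)&(s*b>8)&(s*b<74)&(w[...,2]>60)&(w[...,2]<190)
    if m.sum()>50: k=np.polyfit(75-s*b[m],w[m][:,2],1); print(s,'slope',k.round(3),'n',m.sum())
    m=(abs(a)<90)&(s*b>70)&(s*b<115)&(w[...,2]>110)
    if m.sum()>50: k=np.polyfit(w[m][:,2],s*b[m],1); print(s,'open: db/dz',k.round(3),m.sum(), 'theta',1.57+np.arctan(k[0]))
t=tab(-1,1.87); go((t[0],t[1],240,172.8),(t[0],t[1],t[2]-20,172.8))
E
python3 fl.py
```

```text
1 slope [3.8000e-02 9.9649e+01] n 4655
-1 slope [ -5.177 112.966] n 618
-1 open: db/dz [ 0.331 38.851] 7084 theta 1.8893189423944803
at [ 553.7 -182.6  243.1] yaw 172.5 t 38.88 F [-0.9 -0.3 -0.1] w 0.65 g 0.0
   [135.1, 90.5, 3.1] roll -0.3
   [135.1, 90.5, 117.9] roll -0.3
```

play_rows --increments '[{"xyz":[45,30,0],"roll":0,"claw":60},{"xyz":[90,60,0],"roll":0,"claw":60},{"xyz":[135,90,0],"roll":0,"claw":60},{"xyz":[135,90,0],"roll":0,"claw":60},{"xyz":[135,90,40],"roll":0,"claw":60},{"xyz":[135,90,80],"roll":0,"claw":60},{"xyz":[135,90,110],"roll":0,"claw":60},{"xyz":[135,90,117],"roll":0,"claw":60},{"xyz":[135,90,117],"roll":0,"claw":60}]'

```text
time: 40.0
tcp_pos: [446.3, -304.6, 124.2]
ee_rot: [[-0.13, -0.992, -0.001], [-0.992, 0.13, -0.0], [0.0, 0.001, -1.0]]
wrist_force: [0.4, -1.1, 0.0]
gripper_width: 0.599
grasp_force: 0.0
```

play_rows --increments '[{"xyz":[0,0,0],"roll":0,"claw":20},{"xyz":[0,0,0],"roll":0,"claw":20},{"xyz":[0,0,0],"roll":0,"claw":20},{"xyz":[0,0,0],"roll":0,"claw":20}]' --force 20

```text
time: 40.5
tcp_pos: [447.0, -305.3, 125.4]
ee_rot: [[-0.13, -0.992, 0.003], [-0.992, 0.13, -0.001], [0.001, -0.003, -1.0]]
wrist_force: [2.8, -1.3, 4.4]
gripper_width: 0.346
grasp_force: 23.6
```

play_rows --increments '[{"xyz":[-8,0,-6],"roll":0,"claw":20},{"xyz":[-16,0,-11],"roll":0,"claw":20},{"xyz":[-26,0,-15],"roll":0,"claw":20},{"xyz":[-36,0,-17],"roll":0,"claw":20},{"xyz":[-46,0,-17],"roll":0,"claw":20},{"xyz":[-56,0,-16],"roll":0,"claw":20},{"xyz":[-66,0,-13],"roll":0,"claw":20},{"xyz":[-75,0,-9],"roll":0,"claw":20},{"xyz":[-83,0,-4],"roll":0,"claw":20},{"xyz":[-91,0,3],"roll":0,"claw":20}]'

```text
time: 41.75
tcp_pos: [458.0, -214.7, 121.5]
ee_rot: [[-0.13, -0.992, 0.0], [-0.992, 0.13, -0.001], [0.001, -0.0, -1.0]]
wrist_force: [2.7, -8.4, 3.0]
gripper_width: 0.345
grasp_force: 33.9
```

play_rows --increments '[{"xyz":[-6,0,7],"roll":0,"claw":20},{"xyz":[-11,0,16],"roll":0,"claw":20},{"xyz":[-11,0,20],"roll":0,"claw":20},{"xyz":[-11,0,22],"roll":0,"claw":20},{"xyz":[-11,0,22],"roll":0,"claw":20}]'

```text
time: 42.38
tcp_pos: [459.6, -201.9, 99.9]
ee_rot: [[-0.13, -0.991, 0.001], [-0.991, 0.13, 0.002], [-0.002, -0.001, -1.0]]
wrist_force: [-0.3, 9.4, 13.8]
gripper_width: 0.345
grasp_force: 30.7
```

play_rows --increments '[{"xyz":[0,0,0],"roll":0,"claw":65},{"xyz":[0,0,0],"roll":0,"claw":65},{"xyz":[0,0,-50],"roll":0,"claw":65},{"xyz":[0,0,-100],"roll":0,"claw":65},{"xyz":[0,0,-140],"roll":0,"claw":40},{"xyz":[0,0,-140],"roll":0,"claw":0}]'

```text
time: 43.12
tcp_pos: [460.3, -203.9, 242.0]
ee_rot: [[-0.131, -0.991, 0.005], [-0.991, 0.131, -0.0], [-0.0, -0.005, -1.0]]
wrist_force: [0.3, -0.2, -0.8]
gripper_width: 0.233
grasp_force: 0.0
```

```bash
python3 fl.py; python3 - <<'E'
from h import *
for s in (-1,1):
  p=C+s*5*U+s*14*N; go((*p,200,172.8),(*p,104,172.8))
E
```

```text
1 slope [4.0000e-02 9.9587e+01] n 3380
-1 slope [3.0000e-03 9.9684e+01] n 5465
at [ 459.2 -203.5  239.9] yaw 172.5 t 43.17 F [-0.1  0.8 -0.7] w 0.141 g 0.0
   [102.0, -0.6, -0.1] roll -0.3
   [102.0, -0.6, 114.7] roll -0.3
at [ 459.2 -203.5  239.9] yaw 172.5 t 43.17 F [-0.1  0.8 -0.7] w 0.141 g 0.0
   [-3.0, -40.0, 39.9] roll -0.3
   [-3.0, -40.0, 135.9] roll -0.3
at [ 459.2 -203.5  239.9] yaw 172.5 t 43.17 F [-0.1  0.8 -0.7] w 0.141 g 0.0
   [-31.1, -49.9, 39.9] roll -0.3
   [-31.1, -49.9, 135.9] roll -0.3
```

play_rows --increments '[{"xyz":[-31,-45,0],"roll":0,"claw":0},{"xyz":[-31,-45,40],"roll":0,"claw":0},{"xyz":[-31,-45,90],"roll":0,"claw":0},{"xyz":[-31,-45,120],"roll":0,"claw":0},{"xyz":[-31,-45,130],"roll":0,"claw":0},{"xyz":[-31,-45,134],"roll":0,"claw":0},{"xyz":[-31,-45,137],"roll":0,"claw":0},{"xyz":[-31,-45,139],"roll":0,"claw":0},{"xyz":[-31,-45,140],"roll":0,"claw":0},{"xyz":[-31,-45,140],"roll":0,"claw":0}]'

```text
time: 44.42
tcp_pos: [508.4, -178.9, 100.1]
ee_rot: [[-0.13, -0.991, 0.001], [-0.992, 0.13, -0.0], [-0.0, -0.001, -1.0]]
wrist_force: [-0.5, -0.2, 4.7]
gripper_width: 0.0
grasp_force: 2.2
```

Now retreat to the -y side, clear of the camera's view, and check everything.

play_rows --increments '[{"xyz":[0,0,0.5],"roll":0,"claw":0},{"xyz":[0,0,0.5],"roll":0,"claw":0},{"xyz":[0,0,-40],"roll":0,"claw":0},{"xyz":[0,0,-90],"roll":0,"claw":0},{"xyz":[0,0,-130],"roll":0,"claw":0},{"xyz":[0,0,-130],"roll":0,"claw":0}]'

```text
time: 45.18
tcp_pos: [509.6, -179.0, 232.9]
ee_rot: [[-0.13, -0.991, 0.007], [-0.992, 0.13, -0.0], [-0.0, -0.007, -1.0]]
wrist_force: [-0.3, -0.1, -0.7]
gripper_width: 0.002
grasp_force: 0.0
```

```bash
python3 fl.py
```

```text
1 slope [3.0000e-03 9.9645e+01] n 5368
-1 slope [-0.   99.81] n 6590
at [ 508.4 -178.7  230.6] yaw 172.5 t 45.23 F [-0.6  0.7 -0.8] w 0.002 g 0.0
   [133.0, 45.0, -9.4] roll -0.3
   [133.0, 45.0, 105.4] roll -0.3
```

play_rows --increments '[{"xyz":[60,0,0],"roll":0,"claw":0},{"xyz":[120,10,0],"roll":0,"claw":0},{"xyz":[180,20,0],"roll":0,"claw":0},{"xyz":[240,50,0],"roll":0,"claw":0},{"xyz":[300,80,0],"roll":0,"claw":0},{"xyz":[350,100,0],"roll":0,"claw":0},{"xyz":[400,120,0],"roll":0,"claw":0},{"xyz":[400,120,0],"roll":0,"claw":0},{"xyz":[400,120,0],"roll":0,"claw":0}]'

```text
time: 46.35
tcp_pos: [336.2, -559.3, 227.6]
ee_rot: [[-0.131, -0.991, -0.002], [-0.991, 0.131, 0.002], [-0.002, 0.002, -1.0]]
wrist_force: [0.1, 0.4, -1.4]
gripper_width: 0.001
grasp_force: 0.0
```

```bash
python3 - <<'E'
from h import *
c=cam('top'); cv2.imwrite('pics/top3.png',c['frame']); w=cloud(c); print(rack(c))
m=((w[...,2]>80)&(w[...,2]<98)&(w[...,1]>100)&(w[...,0]<660)).astype(np.uint8); n,l,s,_=cv2.connectedComponentsWithStats(m)
print([(box(w[l==i]),np.median(w[l==i][:,2]).round(1)) for i in range(1,n) if s[i,4]>100])
E
```

```text
[(598.6, 180.2, 123.2, 21.6, 77.6), (553.3, 184.7, 134.1, 40.6, 68.1), (497.6, 191.5, 143.3, 39.6, 77.9), (452.6, 200.5, 145.2, 40.0, 77.7), (417.2, 208.1, 145.3, 20.9, 77.9)]
[((576.2, 173.1, 109.8, 20.4, 77.9), np.float64(88.8)), ((531.4, 184.5, 110.9, 20.5, 77.7), np.float64(88.7)), ((486.2, 193.6, 110.0, 20.5, 77.7), np.float64(88.7)), ((441.3, 203.4, 110.0, 20.8, 77.8), np.float64(88.7))]
```

View pics/top3.png

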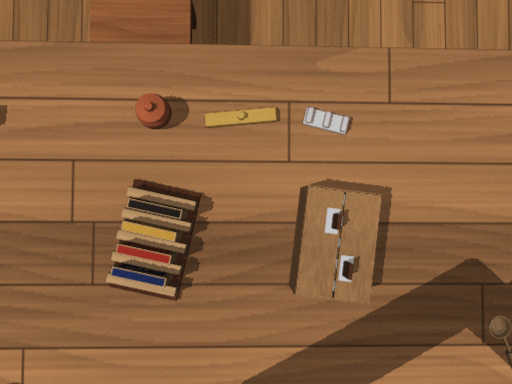

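The top view shows all four blocks seated in the rack (143–155, 209–277). The flaps are flat and the bystanders haven't moved. The rack has shifted about 8 mm with the blocks still in place.

```bash
python3 -c "
from cell import ctrl
print(ctrl.close_job())"
```

```text
the job is handed in; nothing more can be done
None
```

All four colour blocks stand on the slot floors of the rack, one per slot, both flaps are folded flat shut, and the weight, brush rest and jar are where they started; the job was handed in at about 46 s, with no verdict returned, and the rack had shifted about 8 mm by the last look with the blocks still seated.

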